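# Hold a mill's bayonet lid half-way to its lock

### The arm

A 6-joint arm with a two-finger parallel gripper is mounted at the origin on the work surface. World frame = base frame: x ahead of the robot, y to its left, z up, the work surface at z = 0. Lengths are in mm, angles in rad, forces in N, time in s.
With the tool pointing down it reaches from about 375 to 900 mm from the base axis. Payload 3.1 kg.
Tool frame: the origin (TCP) lies on the centre line of the jaws, within the pads' length; the fingertips stand 19 mm ahead of it and the grasp point (between the pads) is the TCP; z points along the fingers, y is the direction in which the jaws open and shut (so a half turn about z gives the same grasp; the last joint's range is limited). The gripper opens to 87 mm and grips with 3 to 60 N. Pads are 19 mm wide; open, the fingers measure 117 mm over their backs; the gripper's body (75 mm by 190 mm) begins 51 mm behind the grasp point.
Start: joints at [-1.415, 0.527, 1.433, -0, 1.181, -0.178], TCP at [204.794, -590.471, 241.548] pointing down, gripper open.
Joint ranges: [-3.08, 3.08], [-0.75, 2.2], [0.22, 2.44], [-1.43, 4.57], [0, 2.65], [-2.85, 2.85]. Speed limits (rad/s): [2.79, 2.79, 3.14, 3.14, 3.14, 3.14].

### API

Orientations are given as a 3x3 rotation matrix whose columns are the frame's x, y, z axes.
In Python, from workcell import arm, vision, workorder gives the robot as it stands.
- The arm moves only by the tool move_arm, never from a script. Its argument "deltas" is a list of rows, each an object of numbers: "fingers": the opening, from 0 (shut) to 1 (fully open); "x", "y", "z": the shift along the tool's x, y, z in m; "ax", "ay", "az": the turn, a rotation vector about the tool's x, y, z in rad. A call has 1 to 12 rows; each row is the pose to reach, as a shift and turn from the pose commanded when the call began, along the tool's axes at that moment; what a row does not reach only later rows make up. A row lasts 1/10 s, in which the tool goes at most 50 mm and 8.59 degrees, less where a joint would pass 70% of its speed; a pose out of reach is approached as far as the arm can. A call with a gripper value outside its range is refused whole. The fingers move at their own pace and stop on an object; "grip_force" is the grip in N (left out, the last holds). Time passes only in rows, so rows that repeat a pose let the fingers close. It gives the time, the measured TCP pose, the force and the opening at its end, in the units of the state.
- arm.get_state(): the state, without advancing time (a new reading comes with each control period).
- vision.grab_frame(name): name is "scene" or "top"; returns (picture, depth): 384x512x3 uint8, red, green, blue; 384x512 float32, mm along the optical axis (not along the pixel's ray), 0 where there is no reading.
- vision.camera_model(name): a dict with "K" (3x3 intrinsics, pixels), "R" (3x3) and "t" (3): a world point X has camera coordinates R X + t. Camera axes: x right, y down, z forward; pixel columns grow to the right and rows downward; lengths in mm; the calibration is good to about 2 mm. A picture is of the moment at which its call begins. camera_model takes no time and is no camera call.
- workorder.hand_in(): hands the job in, once; it reports no verdict.
Trained networks look in the newest picture that a camera, given by its name, has taken for a name from the list of things; names that differ only in an ending like _2 or _b are one class to them, and where a whole thing is asked for, a point or a joint stands for the part that bears it (a point fixed in the world has none). Each returns a list of dicts, best first, with "score" (0 to 1); they miss things now and then, are a little off and sometimes report something else, mostly with a low value. They report only what shows in the picture. A call takes as long as a camera call. They do not tell look-alikes from the thing itself.
- vision.find_in(camera, query): "extent" ([left, top, right, bottom] in pixels, round what is visible of it).
- vision.cut_out(camera, query): "pixels" (384x512 bool, what is visible of it) and "extent" ([left, top, right, bottom] in pixels, round what is visible of it).
The state is a dict: "time": time; "joint_positions": joint angles; "qvel": joint speeds; "joint_efforts": joint torques, N m; "position": TCP position; "tool_rot": TCP orientation; "ft_force": force on the tool from outside, world axes, zero at the start; "torque": the same for the moment, N m; "gripper_width": finger opening in mm.
Only numpy, scipy, OpenCV 4.12 (cv2) and the standard library are available. Lean on these libraries where they do the work, as an engineer would, in place of code of your own. Each camera call takes 0.05 s, during which the arm holds its last target.

### The job

The mill's safety switch is to be checked with the lid half closed: first turn the speed knob fully anticlockwise to its off stop and let go of it. Then lift the lid by its grip bar, lower it fully home into the mill's mouth through the two notches, and twist it clockwise half of the way to its lock, until the tips in line with its bar stand at the thin half-way marks, well before the spring catches click. Finish while still gripping the lid there, seated and still, and leave the other things on the bench where they are.

Things in the scene. Friction and masses are not known exactly. Their poses are not given: they have to be found in the camera images.
- mill: The mill: a fixed white housing, 170 mm (its x) by 300 mm (its y), flat deck 90 mm above the bench; origin under its centre, z up. The round mouth is centred 55 mm to -y of the centre, the speed knob 100 mm to +y. Around the mouth a black shoulder, 64 mm in radius, 112 mm above the bench, carries the marks and the catches.
- mill_mouth (a point): On the mouth's axis, level with its rim's top, 120 mm above the bench; axes as the mill's. The aluminium flange, 6 mm thick, has a 64 mm hole with two notches at +x and -x, 34 mm wide, 82 mm across both. A lid whose x lies along this x (either way, within 7 degrees) drops in, then turns only clockwise from above: clicks at 63 to 75 degrees, stops at 82; anticlockwise is blocked.
- half_mark (a point): Top middle of one of the two half-way marks: thin steel ribs, 3 mm wide, 13 mm long, 3 mm high, on the shoulder, pointing at the mouth's axis, 40 degrees clockwise of each notch (the other lies opposite); 55.5 mm from the axis, 115 mm above the bench. A 10 mm wide rib marks each notch.
- spring_catch (a point): Top of one of the two sprung steel pins, 8 mm thick, in front of small grey blocks, 69 degrees clockwise of each notch (the other lies opposite): the lid's tips click past them. They stand 53.5 mm from the axis, up to 125.5 mm above the bench.
- lid: The loose aluminium lid, about 0.2 kg, standing on its plug. Origin: centre of the plug's underside, z up. Plug 60 mm across (foot tapered to 50), 20 mm deep, with two lugs at +x and -x: 24 mm wide, 74 mm across both, 5.5 to 11.5 mm up. Disc 92 mm across, 20 to 26 mm up, tips at +x and -x (105 mm over both). Alike after a half turn. Home, its origin is 20 mm below mill_mouth; it turns easily.
- lid_grip (a point): Centre of the lid's upright black grip bar, on its axis, 50 mm above the lid's origin; axes as the lid's. The bar runs along x: 70 mm long, 14 mm thick, from 26 mm (the disc) to 60 mm above the lid's origin. Grip across the 14 mm (the lid's y).
- speed_knob (a joint): Angle of the mill's speed knob, rad: 0 is off, the end stop fully anticlockwise seen from above; it grows clockwise up to 4.6. Light friction (0.04 N m); it stays where it is left.
- speed_knob_grip (a point): On the upright axis of the black speed knob, at the height to grip it, 127 mm above the bench, 37 mm above the deck. The knob's upright bar is 42 mm long, 14 mm thick, from 96 to 134 mm above the bench, over a 44 mm round foot. This point turns with the knob: x lies along the bar, its white dash at -x. At 0 the bar lies along the mill's x.
- reagent_bottle: Bystander, leave alone: closed amber bottle, 72 mm wide, 160 mm tall; origin at the centre of its underside.
- sample_jar: Bystander, leave alone: closed white jar, 60 mm wide, 75 mm tall; origin at the centre of its underside.
- beaker: Bystander, leave alone: glass beaker, 72 mm wide, 90 mm tall; origin at the centre of its underside.
- dish: Bystander, leave alone: white ceramic dish, 90 mm wide, 22 mm tall; origin at the centre of its underside.
- scoop: Bystander, leave alone: steel spoon lying flat, 150 mm long; origin at the centre of its underside.
There are look-alikes about, which are no part of the job. What is shaped like the lid but blue or pink is not meant.

How it is judged (in metres and radians):
On the way, in this order (a step that is already met when the one before it is completed fails the run):
1. the speed knob is at its off stop and let go, while the lid is still out of the mill (value of joint speed_knob below 0.07 rad and contact force between the fingers and mill below 0.1 N and horizontal distance between lid and mill_mouth above 0.08 m), for 0.1 s.
2. the lid is fully home in the mouth, entered through the notches (horizontal distance between lid and mill_mouth below 0.005 m and z of lid in the frame of mill_mouth below -0.0165 m and angle between lid's own z axis and vertical below 0.08 rad and angle between the x axis of lid and the x axis of mill_mouth, either way round below 0.4 rad), for 0.05 s.
At the end, for the whole second after the job is handed in: The lid is home in the mouth (axis within 5 mm, no more than 3.5 mm high, tilt under 0.08 rad), turned 0.54 to 0.86 rad (31 to 49 degrees) clockwise from its entry, at rest and still gripped by the fingers; the speed knob is within 0.10 rad of its off stop (horizontal distance between lid and mill_mouth below 0.005 m and z of lid in the frame of mill_mouth below -0.0165 m and angle between lid's own z axis and vertical below 0.08 rad and angle between the x axis of lid and the x axis of mill_mouth, either way round between 0.54 and 0.86 rad and value of joint speed_knob below 0.1 rad and contact force between the fingers and lid above 1.5 N and linear speed of lid below 0.02 m/s and angular speed of lid below 0.15 rad/s); the arm keeps its last pose, push and grip.
It fails at once if the seated lid is twisted on into the spring catches (horizontal distance between lid and mill_mouth below 0.005 m and z of lid in the frame of mill_mouth below -0.0165 m and angle between lid's own z axis and vertical below 0.08 rad and angle between the x axis of lid and the x axis of mill_mouth, either way round above 1.1 rad).
It fails at once if a bystander (bottle, jar, beaker, dish or spoon) is shoved over 30 mm (distance of any of reagent_bottle, sample_jar, beaker, dish, scoop from where it was at the start of the episode above 0.03 m).
It also fails if it takes over 58 s, if anything falls off the work surface, if the arm or the gripper's body presses on something with over 40 N, if the wrist force passes 120 N, or if a joint passes its speed limit or range.

## Working session

There is one attempt and no reset: what is moved stays moved. The work goes in short steps, Python scripts to look and compute and a tool call to move; the robot and the scene stay as the last step left them, time stands still between calls to the robot, and variables do not carry over. Pictures are saved under pics/ and viewed, and the job is handed in when it is done.

Besides the shell and the picture viewer there is one more tool, called as name(argument=value, ...), one argument or row to a line, values as JSON. move_arm: Moves the arm, as the interface text tells. Its arguments: {"type":"object","properties":{"deltas":{"type":"array"},"grip_force":{"type":"number"}},"required":["deltas"]}

```bash
mkdir -p pics; ls
python3 - <<'E'
from workcell import arm, vision, workorder
import cv2, numpy as np
for n in ("scene","top"):
    p,d=vision.grab_frame(n)
    cv2.imwrite(f"pics/{n}0.png",cv2.resize(p[:,:,::-1],None,fx=1.5,fy=1.5,interpolation=cv2.INTER_CUBIC))
    np.savez(f"{n}0.npz",p=p,d=d)
    m=vision.camera_model(n);print(n,m["K"],m["R"],m["t"])
    for q in ("mill","lid","speed_knob"):
        print(q,[(round(r["score"],2),np.round(r["extent"])) for r in vision.find_in(n,q)])
print(arm.get_state())
E
```

```text
pics
scene [[354.82157745   0.         256.33847089]
 [  0.         354.82157745 186.51170197]
 [  0.           0.           1.        ]] [[-0.66825832  0.74380628  0.01352895]
 [ 0.51717325  0.477563   -0.71025728]
 [-0.53475476 -0.46763852 -0.70381216]] [ 398.17377149 -179.35806219 1280.89545434]
mill [(0.78, array([257., 209., 403., 328.]))]
lid [(0.89, array([210., 105., 240., 127.])), (0.8, array([190., 162., 222., 195.])), (0.64, array([232., 190., 268., 213.]))]
speed_knob [(0.63, array([361., 259., 387., 277.]))]
top [[468.93750023   0.         258.43625396]
 [  0.         468.93750023 194.2183626 ]
 [  0.           0.           1.        ]] [[-0.00736869 -0.99992909 -0.00935503]
 [-0.99911645  0.00774916 -0.04130713]
 [ 0.04137669  0.00904238 -0.9991027 ]] [ -33.53973711  528.30739666 1581.5860895 ]
mill [(0.83, array([136., 144., 237., 215.]))]
lid [(0.72, array([365., 252., 389., 277.])), (0.64, array([303., 172., 329., 198.])), (0.58, array([258., 179., 287., 206.]))]
speed_knob [(0.54, array([148., 181., 166., 192.]))]
{'time': 0.4, 'joint_positions': array([-1.41549529e+00,  5.27668362e-01,  1.43283728e+00, -9.69382731e-06,
        1.18136535e+00, -1.78506926e-01]), 'qvel': array([ 1.64279094e-03, -3.43190344e-03, -4.14461699e-04, -9.65704287e-04,
        4.56194705e-06,  7.40679792e-04]), 'joint_efforts': array([-7.99938825e-04, -4.39504230e+01, -1.76656026e+01,  6.33486221e-02,
        5.30523027e-02, -6.86579915e-05]), 'position': array([ 204.78384172, -590.4015066 ,  241.40106474]), 'tool_rot': array([[ 9.44800339e-01,  3.27646633e-01, -5.19119479e-05],
       [ 3.27646635e-01, -9.44800301e-01,  2.73596217e-04],
       [ 4.05964555e-05, -2.75502574e-04, -9.99999961e-01]]), 'ft_force': array([ 0.10283087, -0.06280202,  0.69879821]), 'torque': array([-0.031907  ,  0.00497583,  0.10740672]), 'gripper_width': 86.49479951059324}
```

View pics/scene0.png

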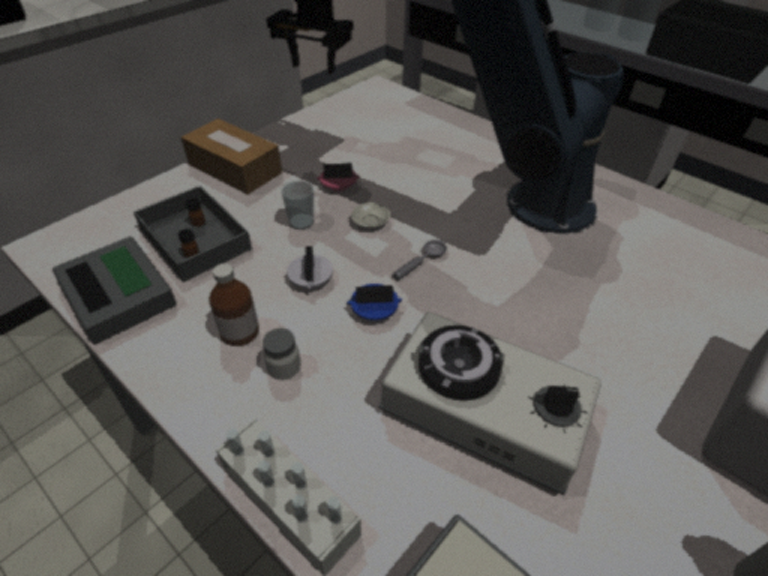

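View pics/top0.png

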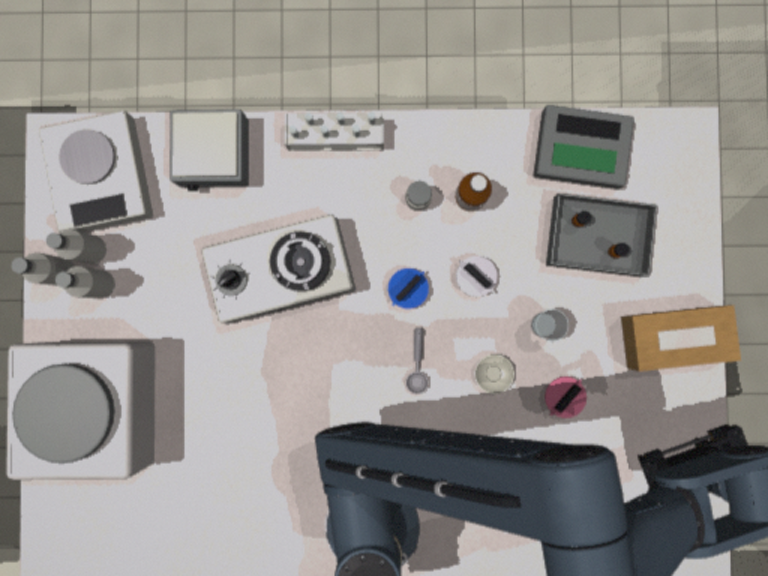

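Run:
```python
import cv2, numpy as np
p=np.load("top0.npz")["p"][:,:,::-1]
a=cv2.resize(p[135:225,130:245],None,fx=6.5,fy=6.5,interpolation=cv2.INTER_CUBIC);cv2.imwrite("pics/a.png",a)
b=cv2.resize(p[165:285,250:395],None,fx=5,fy=5,interpolation=cv2.INTER_CUBIC);cv2.imwrite("pics/b.png",b)
p=np.load("scene0.npz")["p"][:,:,::-1]
b=cv2.resize(p[95:335,180:410],None,fx=2.5,fy=2.5,interpolation=cv2.INTER_CUBIC);cv2.imwrite("pics/c.png",b)
```

```text
(no output)
```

View pics/a.png

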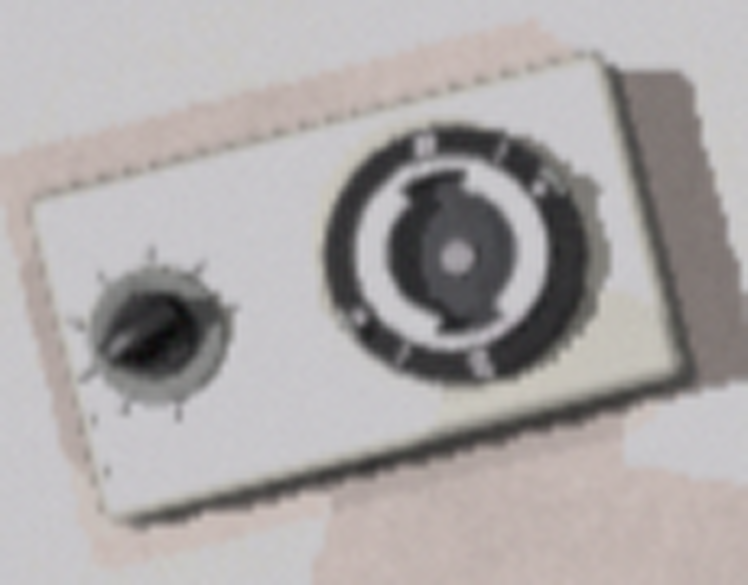

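View pics/b.png

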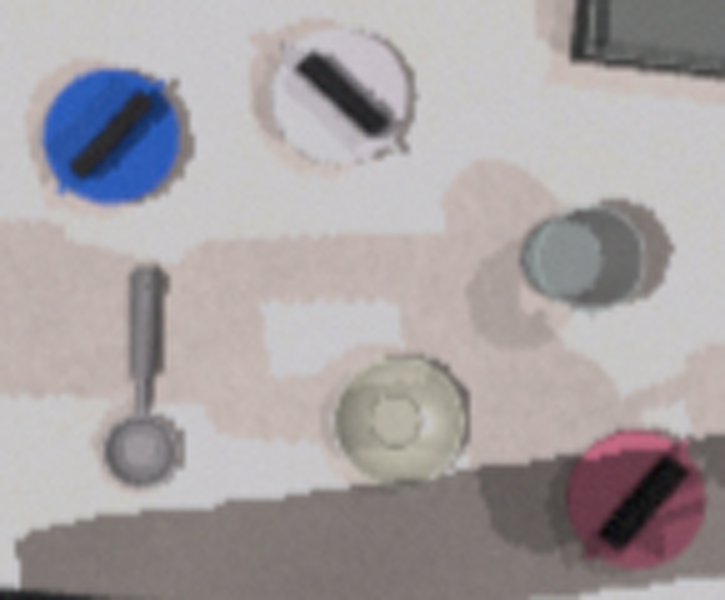

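View pics/c.png

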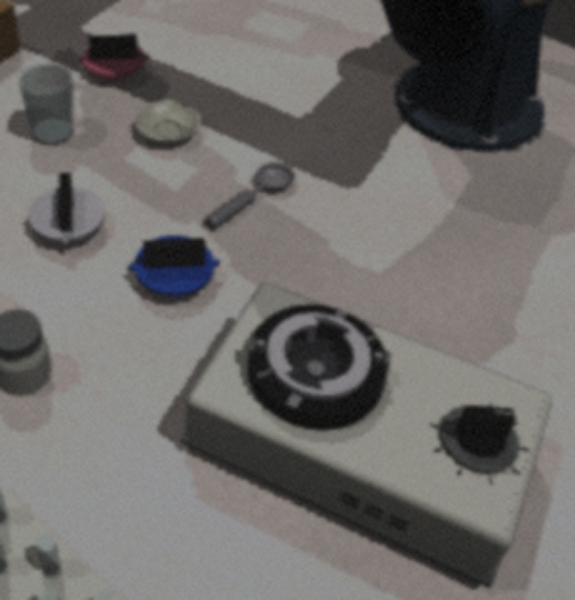

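The top view shows the mill with its mouth at about (200,174) and knob at (154,186), with the white dash lower-left. The white lid is at (318,184), the blue one at (272,192) and the pink one at (377,265). Next I measure with depth.

```bash
cat > h.py <<'E'
import numpy as np, cv2
from workcell import arm, vision
def cloud(n,d):
    m=vision.camera_model(n);K,R,t=m["K"],m["R"],m["t"]
    v,u=np.mgrid[0:384,0:512]
    c=np.stack([(u-K[0,2])/K[0,0]*d,(v-K[1,2])/K[1,1]*d,d],-1)
    return (c-t)@R
def onplane(n,px,z):
    m=vision.camera_model(n);K,R,t=m["K"],m["R"],m["t"]
    px=np.atleast_2d(px).astype(float)
    r=np.c_[(px[:,0]-K[0,2])/K[0,0],(px[:,1]-K[1,2])/K[1,1],np.ones(len(px))]@R
    o=-R.T@t
    return o+r*((z-o[2])/r[:,2])[:,None]
def proj(n,X):
    m=vision.camera_model(n);c=np.atleast_2d(X)@np.array(m["R"]).T+m["t"];q=c@np.array(m["K"]).T
    return q[:,:2]/q[:,2:]
E
python3 - <<'E'
from h import *
D={n:np.load(n+"0.npz") for n in("top","scene")}
for n in D:
    P=cloud(n,D[n]["d"]);p=D[n]["p"].astype(int);ok=D[n]["d"]>0
    print(n,"bench z",np.median(P[...,2][ok&(abs(P[...,2])<15)]))
    box=[(136,144,237,215),(257,209,403,328)][n=="scene"]
    M=np.zeros((384,512),bool);M[box[1]-4:box[3]+5,box[0]-4:box[2]+5]=1
    s=M&ok&(abs(P[...,2]-90)<7)
    xy=P[s][:,:2].astype(np.float32)
    print("deck",s.sum(),np.median(P[s][:,2]),cv2.minAreaRect(xy))
    # rim: bright z~120
    s=M&ok&(P[...,2]>114)&(P[...,2]<126)&(p.sum(-1)>360)
    q=P[s]; print("rim",s.sum(),np.median(q[:,2]),cv2.minEnclosingCircle(q[:,:2].astype(np.float32)))
    s=M&ok&(P[...,2]>104)&(P[...,2]<126); q=P[s]; 
    c0=cv2.minEnclosingCircle(q[:,:2].astype(np.float32)); 
    # lid disc
    lb=[(303,172,329,198),(190,162,222,195)][n=="scene"]
    M=np.zeros((384,512),bool);M[lb[1]-4:lb[3]+5,lb[0]-4:lb[2]+5]=1
    s=M&ok&(abs(P[...,2]-26)<8)&(p.sum(-1)>250);q=P[s];print("disc",s.sum(),np.median(q[:,2]),q[:,:2].mean(0),cv2.minEnclosingCircle(q[:,:2].astype(np.float32)))
    s=M&ok&(P[...,2]>50)&(P[...,2]<70);q=P[s];print("bar",s.sum(),np.median(q[:,2]),q[:,:2].mean(0),cv2.minAreaRect(q[:,:2].astype(np.float32)))
    u,sv,vt=np.linalg.svd(q[:,:2]-q[:,:2].mean(0),full_matrices=False);print(np.degrees(np.arctan2(vt[0,1],vt[0,0])))
    kb=[(148,181,166,192),(361,259,387,277)][n=="scene"]
    M=np.zeros((384,512),bool);M[kb[1]-6:kb[3]+7,kb[0]-6:kb[2]+7]=1
    s=M&ok&(P[...,2]>122)&(P[...,2]<142);q=P[s];print("knob",s.sum(),np.median(q[:,2]),q[:,:2].mean(0),cv2.minAreaRect(q[:,:2].astype(np.float32)))
    u,sv,vt=np.linalg.svd(q[:,:2]-q[:,:2].mean(0),full_matrices=False);print(np.degrees(np.arctan2(vt[0,1],vt[0,0])))
E
```

```text
top bench z -1.1932642451041424
deck 3408 88.89528334484469 ((576.7188110351562, 202.73106384277344), (169.7885284423828, 299.265380859375), 14.203988075256348)
rim 324 118.57825464234861 ((589.1431274414062, 149.69703674316406), 63.091796875)
disc 465 25.13286045008366 [ 559.7710424 -235.7202083] ((558.669677734375, -235.03033447265625), 51.183074951171875)
bar 94 58.26813936835978 [ 560.65102526 -235.39241141] ((560.87451171875, -235.6158447265625), (68.18638610839844, 14.066295623779297), 46.68947982788086)
-132.97421721193297
knob 63 132.30648957478545 [551.90458169 299.36888174] ((552.52392578125, 299.728271484375), (15.942554473876953, 41.76038360595703), 38.44285202026367)
128.0859466382618
scene bench z 0.33351546445310754
deck 5951 90.13984335213578 ((578.3182983398438, 202.85891723632812), (171.29754638671875, 299.14581298828125), 14.019909858703613)
rim 271 120.22684575490482 ((590.8269653320312, 148.37648010253906), 44.9713249206543)
disc 374 26.410558297778532 [ 561.58378669 -232.39434763] ((562.8770141601562, -237.57559204101562), 48.97332000732422)
bar 90 59.94714847497077 [ 562.89059769 -232.5596159 ] ((560.6369018554688, -235.27845764160156), (67.24929809570312, 13.766976356506348), 44.03958511352539)
44.18762272985013
knob 163 132.62546994878247 [556.15886782 299.74239698] ((554.302490234375, 299.3766174316406), (14.969621658325195, 40.633304595947266), 38.08861541748047)
127.61819024105608
```

```bash
cat >> h.py <<'E'
def go(xyz,yaw_deg):
    s=arm.get_state();R=np.array(s["tool_rot"]);p=np.array(s["position"])
    d=R.T@(np.array(xyz)-p)/1000
    y=np.arctan2(R[1,0],R[0,0]);a=-(np.radians(yaw_deg)-y); a=(a+np.pi)%(2*np.pi)-np.pi
    t=R.T@[0,0,-1]; lev=np.cross([0,0,1],t)
    print("t",round(s["time"],2),"pos",p.round(1),"yaw",round(np.degrees(y),2),"F",np.round(s["ft_force"],1),"T",np.round(s["torque"],2),"w",round(s["gripper_width"],1),"j",np.round(s["joint_positions"],2))
    print("x %.4f y %.4f z %.4f az %.4f (tilt %s)"%(*d,a,lev.round(4)))
E
python3 -c "
from h import *
go([553.1,299.8,241],128.1)"
```

```text
t 0.4 pos [ 204.8 -590.4  241.4] yaw 19.13 F [ 0.1 -0.1  0.7] T [-0.03  0.    0.11] w 86.5 j [-1.42  0.53  1.43 -0.    1.18 -0.18]
x 0.6208 y -0.7269 z 0.0006 az -1.9020 (tilt [-0.0003 -0.      0.    ])
```

move_arm(
  deltas=[
    {"x": 0.621, "y": -0.727, "z": 0, "az": -1.902, "fingers": 0.6},
    {"x": 0.621, "y": -0.727, "z": 0, "az": -1.902, "fingers": 0.6},
    {"x": 0.621, "y": -0.727, "z": 0, "az": -1.902, "fingers": 0.6},
    {"x": 0.621, "y": -0.727, "z": 0, "az": -1.902, "fingers": 0.6},
    {"x": 0.621, "y": -0.727, "z": 0, "az": -1.902, "fingers": 0.6},
    {"x": 0.621, "y": -0.727, "z": 0, "az": -1.902, "fingers": 0.6},
    {"x": 0.621, "y": -0.727, "z": 0, "az": -1.902, "fingers": 0.6},
    {"x": 0.621, "y": -0.727, "z": 0, "az": -1.902, "fingers": 0.6},
    {"x": 0.621, "y": -0.727, "z": 0, "az": -1.902, "fingers": 0.6},
    {"x": 0.621, "y": -0.727, "z": 0, "az": -1.902, "fingers": 0.6},
    {"x": 0.621, "y": -0.727, "z": 0, "az": -1.902, "fingers": 0.6},
    {"x": 0.621, "y": -0.727, "z": 0, "az": -1.902, "fingers": 0.6},
  ],
)

```text
schema error: expected keys fingers, x, y, z, ax, ay, az
```

```bash
python3 -c "
from h import *
go([553.1,299.8,241],128.1)"
```

```text
t 0.4 pos [ 204.8 -590.4  241.4] yaw 19.13 F [ 0.1 -0.1  0.7] T [-0.03  0.    0.11] w 86.5 j [-1.42  0.53  1.43 -0.    1.18 -0.18]
x 0.6208 y -0.7269 z 0.0006 az -1.9020 (tilt [-0.0003 -0.      0.    ])
```

move_arm(
  deltas=[
    {"x": 0.621, "y": -0.727, "z": 0, "ax": 0, "ay": 0, "az": -1.902, "fingers": 0.6},
    {"x": 0.621, "y": -0.727, "z": 0, "ax": 0, "ay": 0, "az": -1.902, "fingers": 0.6},
    {"x": 0.621, "y": -0.727, "z": 0, "ax": 0, "ay": 0, "az": -1.902, "fingers": 0.6},
    {"x": 0.621, "y": -0.727, "z": 0, "ax": 0, "ay": 0, "az": -1.902, "fingers": 0.6},
    {"x": 0.621, "y": -0.727, "z": 0, "ax": 0, "ay": 0, "az": -1.902, "fingers": 0.6},
    {"x": 0.621, "y": -0.727, "z": 0, "ax": 0, "ay": 0, "az": -1.902, "fingers": 0.6},
    {"x": 0.621, "y": -0.727, "z": 0, "ax": 0, "ay": 0, "az": -1.902, "fingers": 0.6},
    {"x": 0.621, "y": -0.727, "z": 0, "ax": 0, "ay": 0, "az": -1.902, "fingers": 0.6},
    {"x": 0.621, "y": -0.727, "z": 0, "ax": 0, "ay": 0, "az": -1.902, "fingers": 0.6},
    {"x": 0.621, "y": -0.727, "z": 0, "ax": 0, "ay": 0, "az": -1.902, "fingers": 0.6},
    {"x": 0.621, "y": -0.727, "z": 0, "ax": 0, "ay": 0, "az": -1.902, "fingers": 0.6},
    {"x": 0.621, "y": -0.727, "z": 0, "ax": 0, "ay": 0, "az": -1.902, "fingers": 0.6},
  ],
)

```text
time: 1.6
position: [424.1, -29.9, 242.0]
tool_rot: [[-0.539, 0.842, 0.001], [0.842, 0.539, -0.001], [-0.001, 0.001, -1.0]]
ft_force: [0.5, -0.8, -0.1]
gripper_width: 52.2
```

```bash
python3 -c "
from h import *
go([553.1,299.8,241],128.1)"
```

```text
t 1.6 pos [424.1 -29.9 242. ] yaw 122.6 F [ 0.5 -0.8 -0.1] T [-0.04 -0.2   0.02] w 52.2 j [-0.33  0.26  1.91 -0.    0.97 -0.9 ]
x 0.2082 y 0.2863 z 0.0010 az -0.0959 (tilt [ 0.0008  0.0011 -0.    ])
```

move_arm(
  deltas=[
    {"x": 0.2, "y": 0.28, "z": 0, "ax": 0, "ay": 0, "az": -0.08, "fingers": 0.6},
    {"x": 0.2, "y": 0.28, "z": 0, "ax": 0, "ay": 0, "az": -0.08, "fingers": 0.6},
    {"x": 0.2, "y": 0.28, "z": 0, "ax": 0, "ay": 0, "az": -0.08, "fingers": 0.6},
    {"x": 0.2, "y": 0.28, "z": 0, "ax": 0, "ay": 0, "az": -0.08, "fingers": 0.6},
    {"x": 0.2, "y": 0.28, "z": 0, "ax": 0, "ay": 0, "az": -0.08, "fingers": 0.6},
    {"x": 0.2, "y": 0.28, "z": 0, "ax": 0, "ay": 0, "az": -0.08, "fingers": 0.6},
    {"x": 0.2, "y": 0.28, "z": 0, "ax": 0, "ay": 0, "az": -0.08, "fingers": 0.6},
    {"x": 0.2, "y": 0.28, "z": 0, "ax": 0, "ay": 0, "az": -0.08, "fingers": 0.6},
    {"x": 0.2, "y": 0.28, "z": 0, "ax": 0, "ay": 0, "az": -0.08, "fingers": 0.6},
  ],
)

```text
time: 2.5
position: [553.2, 287.6, 241.0]
tool_rot: [[-0.601, 0.799, -0.001], [0.799, 0.601, -0.001], [-0.0, -0.001, -1.0]]
ft_force: [-0.0, -0.2, 0.3]
gripper_width: 52.1
```

```bash
python3 -c "
from h import *
go([553.5,299.6,127],128.1)"
```

```text
t 2.5 pos [553.2 287.6 241. ] yaw 126.97 F [-0.  -0.2  0.3] T [ 0.   -0.14  0.04] w 52.1 j [ 0.3   0.53  1.44 -0.    1.18 -0.34]
x 0.0094 y 0.0076 z 0.1140 az -0.0198 (tilt [-0.0011  0.0001  0.    ])
```

move_arm(
  deltas=[
    {"x": 0.0094, "y": 0.0076, "z": 0.03, "ax": 0.001, "ay": 0, "az": -0.02, "fingers": 0.6},
    {"x": 0.0094, "y": 0.0076, "z": 0.06, "ax": 0.001, "ay": 0, "az": -0.02, "fingers": 0.6},
    {"x": 0.0094, "y": 0.0076, "z": 0.08, "ax": 0.001, "ay": 0, "az": -0.02, "fingers": 0.6},
    {"x": 0.0094, "y": 0.0076, "z": 0.08, "ax": 0.001, "ay": 0, "az": -0.02, "fingers": 0.6},
  ],
)

```text
time: 2.9
position: [551.2, 296.4, 158.6]
tool_rot: [[-0.614, 0.789, -0.009], [0.789, 0.614, -0.004], [0.002, -0.009, -1.0]]
ft_force: [-1.1, 0.4, 0.3]
gripper_width: 52.2
```

Run:
```python
from h import *
go([553.5,299.6,127],128.1)
for n in ("top","scene"):
    p,d=vision.grab_frame(n);np.savez(n+"1.npz",p=p,d=d)
    b=[(120,150,190,220),(320,190,420,310)][n=="scene"]
    cv2.imwrite(f"pics/k1{n}.png",cv2.resize(p[b[1]:b[3],b[0]:b[2],::-1],None,fx=5,fy=5,interpolation=cv2.INTER_CUBIC))
```

```text
t 2.9 pos [551.2 296.4 158.6] yaw 127.89 F [-1.1  0.4  0.3] T [ 0.02 -0.11  0.03] w 52.2 j [ 0.32  0.63  1.5  -0.    1.02 -0.35]
x 0.0010 y 0.0040 z 0.0315 az -0.0036 (tilt [-0.009  -0.0025  0.    ])
```

View pics/k1scene.png

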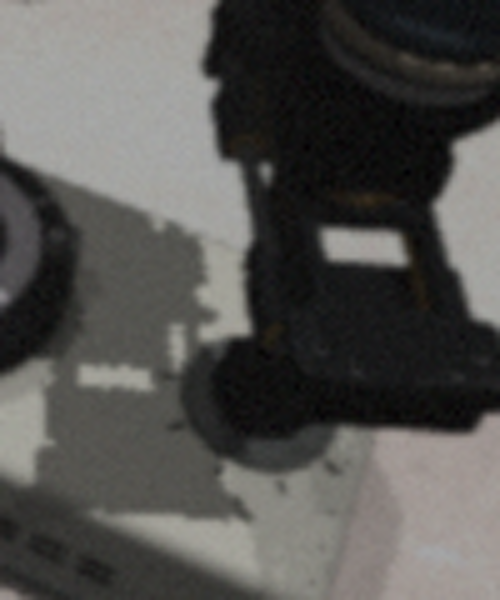

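```bash
python3 -c "
from h import *
go([553.5,299.6,125],128.1)"
```

```text
t 3.0 pos [553.9 297.7 161.9] yaw 127.9 F [ 1.  -0.3  0.3] T [ 0.   -0.13  0.  ] w 52.4 j [ 0.32  0.63  1.49 -0.    1.02 -0.35]
x 0.0018 y 0.0009 z 0.0369 az -0.0034 (tilt [-0.0017 -0.0001  0.    ])
```

Aligned, so I descend and close on the knob.

move_arm(
  deltas=[
    {"x": 0.0018, "y": 0.0009, "z": 0.02, "ax": 0, "ay": 0, "az": -0.003, "fingers": 0.6},
    {"x": 0.0018, "y": 0.0009, "z": 0.036, "ax": 0, "ay": 0, "az": -0.003, "fingers": 0.6},
    {"x": 0.0018, "y": 0.0009, "z": 0.036, "ax": 0, "ay": 0, "az": -0.003, "fingers": 0.6},
    {"x": 0.0018, "y": 0.0009, "z": 0.036, "ax": 0, "ay": 0, "az": -0.003, "fingers": 0.1},
    {"x": 0.0018, "y": 0.0009, "z": 0.036, "ax": 0, "ay": 0, "az": -0.003, "fingers": 0.05},
    {"x": 0.0018, "y": 0.0009, "z": 0.036, "ax": 0, "ay": 0, "az": -0.003, "fingers": 0.05},
    {"x": 0.0018, "y": 0.0009, "z": 0.036, "ax": 0, "ay": 0, "az": -0.003, "fingers": 0.05},
    {"x": 0.0018, "y": 0.0009, "z": 0.036, "ax": 0, "ay": 0, "az": -0.003, "fingers": 0.05},
  ],
  grip_force=15,
)

```text
time: 3.8
position: [553.7, 300.9, 126.0]
tool_rot: [[-0.618, 0.786, -0.0], [0.786, 0.618, -0.0], [-0.0, -0.0, -1.0]]
ft_force: [-0.9, -0.8, -0.2]
gripper_width: 19.7
```

```bash
python3 -c "
from h import *
go([553.5,299.6,125],194.1)"
```

```text
t 3.8 pos [553.7 300.9 126. ] yaw 128.16 F [-0.9 -0.8 -0.2] T [ 0.03 -0.16  0.02] w 19.7 j [ 0.32  0.68  1.51 -0.    0.95 -0.34]
x -0.0009 y -0.0010 z 0.0010 az -1.1508 (tilt [-0.0004  0.0002  0.    ])
```

Still closing (19.7 mm). I keep closing, then turn anticlockwise.

move_arm(
  deltas=[
    {"x": 0, "y": -0.0005, "z": 0, "ax": 0, "ay": 0, "az": 0, "fingers": 0.05},
    {"x": 0, "y": -0.0005, "z": 0, "ax": 0, "ay": 0, "az": 0, "fingers": 0.05},
    {"x": 0, "y": -0.0005, "z": 0, "ax": 0, "ay": 0, "az": -0.1, "fingers": 0.05},
    {"x": 0, "y": -0.0005, "z": 0, "ax": 0, "ay": 0, "az": -0.2, "fingers": 0.05},
    {"x": 0, "y": -0.0005, "z": 0, "ax": 0, "ay": 0, "az": -0.3, "fingers": 0.05},
    {"x": 0, "y": -0.0005, "z": 0, "ax": 0, "ay": 0, "az": -0.4, "fingers": 0.05},
    {"x": 0, "y": -0.0005, "z": 0, "ax": 0, "ay": 0, "az": -0.4, "fingers": 0.05},
  ],
)

```text
time: 4.5
position: [552.8, 300.2, 125.8]
tool_rot: [[-0.875, 0.484, -0.002], [0.484, 0.875, -0.001], [0.001, -0.002, -1.0]]
ft_force: [-2.3, -1.7, 3.9]
gripper_width: 13.9
```

```bash
python3 -c "
from h import *
go([553.5,299.6,125],194.1)"
```

```text
t 4.5 pos [552.8 300.2 125.8] yaw 151.08 F [-2.3 -1.7  3.9] T [-0.24  0.17  0.07] w 13.9 j [ 0.32  0.68  1.52 -0.    0.95 -0.75]
x -0.0010 y -0.0002 z 0.0008 az -0.7508 (tilt [-0.002  -0.0009  0.    ])
```

move_arm(
  deltas=[
    {"x": 0, "y": 0, "z": 0, "ax": 0, "ay": 0, "az": -0.13, "fingers": 0.05},
    {"x": 0, "y": 0, "z": 0, "ax": 0, "ay": 0, "az": -0.26, "fingers": 0.05},
    {"x": 0, "y": 0, "z": 0, "ax": 0, "ay": 0, "az": -0.39, "fingers": 0.05},
    {"x": 0, "y": 0, "z": 0, "ax": 0, "ay": 0, "az": -0.5, "fingers": 0.05},
    {"x": 0, "y": 0, "z": 0, "ax": 0, "ay": 0, "az": -0.6, "fingers": 0.05},
    {"x": 0, "y": 0, "z": 0, "ax": 0, "ay": 0, "az": -0.66, "fingers": 0.05},
    {"x": 0, "y": 0, "z": 0, "ax": 0, "ay": 0, "az": -0.7, "fingers": 0.05},
    {"x": 0, "y": 0, "z": 0, "ax": 0, "ay": 0, "az": -0.74, "fingers": 0.05},
    {"x": 0, "y": 0, "z": 0, "ax": 0, "ay": 0, "az": -0.74, "fingers": 0.05},
  ],
)

```text
time: 5.4
position: [552.7, 300.1, 125.8]
tool_rot: [[-0.973, -0.231, -0.002], [-0.231, 0.973, -0.002], [0.002, -0.001, -1.0]]
ft_force: [-2.5, -2.8, 4.2]
gripper_width: 13.7
```

```bash
python3 -c "
from h import *
go([553.5,299.6,125],194.1)"
```

```text
t 5.4 pos [552.7 300.1 125.8] yaw -166.62 F [-2.5 -2.8  4.2] T [-0.32  0.28  0.09] w 13.7 j [ 0.32  0.68  1.52 -0.    0.95 -1.48]
x -0.0006 y -0.0007 z 0.0008 az -0.0125 (tilt [-0.0011 -0.0021  0.    ])
```

move_arm(
  deltas=[
    {"x": 0, "y": 0, "z": 0, "ax": 0, "ay": 0, "az": -0.03, "fingers": 0.05},
    {"x": 0, "y": 0, "z": 0, "ax": 0, "ay": 0, "az": -0.06, "fingers": 0.05},
    {"x": 0, "y": 0, "z": 0, "ax": 0, "ay": 0, "az": -0.06, "fingers": 0.05},
  ],
)

```text
time: 5.7
position: [552.9, 300.2, 125.7]
tool_rot: [[-0.957, -0.289, -0.002], [-0.289, 0.957, -0.001], [0.002, -0.0, -1.0]]
ft_force: [-3.2, -3.1, 5.1]
gripper_width: 14.3
```

```bash
python3 -c "
from h import *
go([553.5,299.6,125],194.1)"
```

```text
t 5.7 pos [552.9 300.2 125.7] yaw -163.17 F [-3.2 -3.1  5.1] T [-0.46  0.31 -0.3 ] w 14.3 j [ 0.32  0.68  1.52 -0.    0.95 -1.54]
x -0.0004 y -0.0007 z 0.0007 az 0.0476 (tilt [-0.0005 -0.0017  0.    ])
```

The reaction torque changed sign and the jaws were wedged open slightly, so the stop is reached. I release, lift and look.

move_arm(
  deltas=[
    {"x": 0, "y": 0, "z": 0, "ax": 0, "ay": 0, "az": -0.05, "fingers": 0.6},
    {"x": 0, "y": 0, "z": 0, "ax": 0, "ay": 0, "az": -0.05, "fingers": 0.6},
    {"x": 0, "y": 0, "z": 0, "ax": 0, "ay": 0, "az": -0.05, "fingers": 0.6},
    {"x": 0, "y": 0, "z": -0.02, "ax": 0, "ay": 0, "az": -0.05, "fingers": 0.6},
    {"x": 0, "y": 0, "z": -0.06, "ax": 0, "ay": 0, "az": -0.05, "fingers": 0.6},
    {"x": 0, "y": 0, "z": -0.1, "ax": 0, "ay": 0, "az": -0.05, "fingers": 0.8},
    {"x": 0.08, "y": 0, "z": -0.12, "ax": 0, "ay": 0, "az": -0.05, "fingers": 0.8},
  ],
)

```text
time: 6.4
position: [516.0, 289.0, 243.0]
tool_rot: [[-0.942, -0.336, 0.018], [-0.336, 0.942, 0.006], [-0.019, -0.001, -1.0]]
ft_force: [0.3, -0.6, 1.1]
gripper_width: 60.3
```

```bash
python3 -c "
from h import *
go([560.8,-235.4,210],46)"
```

```text
t 6.4 pos [516. 289. 243.] yaw -160.34 F [ 0.3 -0.6  1.1] T [ 0.1  -0.01 -0.01] w 60.3 j [ 0.32  0.47  1.53 -0.    1.12 -1.59]
x 0.1349 y -0.5089 z 0.0307 az 2.6819 (tilt [-0.0006  0.0192  0.    ])
```

move_arm(
  deltas=[
    {"x": 0.0, "y": -0.04, "z": 0, "ax": 0, "ay": 0, "az": 0.15, "fingers": 0.8},
    {"x": 0.03, "y": -0.08, "z": 0, "ax": 0, "ay": 0, "az": 0.3, "fingers": 0.8},
    {"x": 0.04, "y": -0.12, "z": 0, "ax": 0, "ay": 0, "az": 0.45, "fingers": 0.8},
    {"x": 0.05, "y": -0.16, "z": 0, "ax": 0, "ay": 0, "az": 0.6, "fingers": 0.8},
    {"x": 0.06, "y": -0.2, "z": 0, "ax": 0, "ay": 0, "az": 0.75, "fingers": 0.8},
    {"x": 0.07, "y": -0.24, "z": 0, "ax": 0, "ay": 0, "az": 0.9, "fingers": 0.8},
    {"x": 0.08, "y": -0.28, "z": 0, "ax": 0, "ay": 0, "az": 1.05, "fingers": 0.8},
    {"x": 0.09, "y": -0.32, "z": 0, "ax": 0, "ay": 0, "az": 1.2, "fingers": 0.8},
    {"x": 0.1, "y": -0.36, "z": 0, "ax": 0, "ay": 0, "az": 1.35, "fingers": 0.8},
    {"x": 0.11, "y": -0.4, "z": 0, "ax": 0, "ay": 0, "az": 1.5, "fingers": 0.8},
    {"x": 0.12, "y": -0.44, "z": 0, "ax": 0, "ay": 0, "az": 1.65, "fingers": 0.8},
    {"x": 0.12, "y": -0.44, "z": 0, "ax": 0, "ay": 0, "az": 1.8, "fingers": 0.8},
  ],
)

```text
time: 7.6
position: [544.6, -173.9, 238.1]
tool_rot: [[-0.104, 0.995, 0.003], [0.995, 0.104, -0.004], [-0.004, 0.002, -1.0]]
ft_force: [-0.5, -0.8, 0.3]
gripper_width: 69.9
```

Run:
```python
from h import *
for n in ("top","scene"):
    p,d=vision.grab_frame(n);np.savez(n+"2.npz",p=p,d=d)
    b=[(125,130,245,225),(250,190,410,330)][n=="scene"]
    cv2.imwrite(f"pics/k2{n}.png",cv2.resize(p[b[1]:b[3],b[0]:b[2],::-1],None,fx=5 if n=="scene" else 6,fy=5 if n=="scene" else 6,interpolation=cv2.INTER_CUBIC))
    P=cloud(n,d);ok=d>0
    kb=[(148,181,166,192),(361,259,387,277)][n=="scene"]
    M=np.zeros((384,512),bool);M[kb[1]-6:kb[3]+7,kb[0]-6:kb[2]+7]=1
    s=M&ok&(P[...,2]>122)&(P[...,2]<142);q=P[s];print("knob",s.sum(),cv2.minAreaRect(q[:,:2].astype(np.float32)))
    s=M&ok&(P[...,2]>127)&(P[...,2]<142);q=P[s]
    u,sv,vt=np.linalg.svd(q[:,:2]-q[:,:2].mean(0),full_matrices=False);print(np.degrees(np.arctan2(vt[0,1],vt[0,0])))
go([560.8,-235.4,210],46)
```

```text
knob 67 ((552.142578125, 299.44134521484375), (41.75398635864258, 14.617877960205078), 17.463499069213867)
-165.05730061627634
knob 129 ((554.40625, 299.7000732421875), (42.02523422241211, 13.729252815246582), 14.062265396118164)
12.870445203068934
t 7.7 pos [ 543.1 -169.5  237.6] yaw 96.47 F [-0.2  0.4 -0.1] T [-0.   -0.11  0.02] w 69.6 j [-0.5   0.46  1.58 -0.    1.11 -0.61]
x -0.0675 y 0.0101 z 0.0276 az 0.8809 (tilt [-0.0003  0.0003  0.    ])
```

View pics/k2top.png

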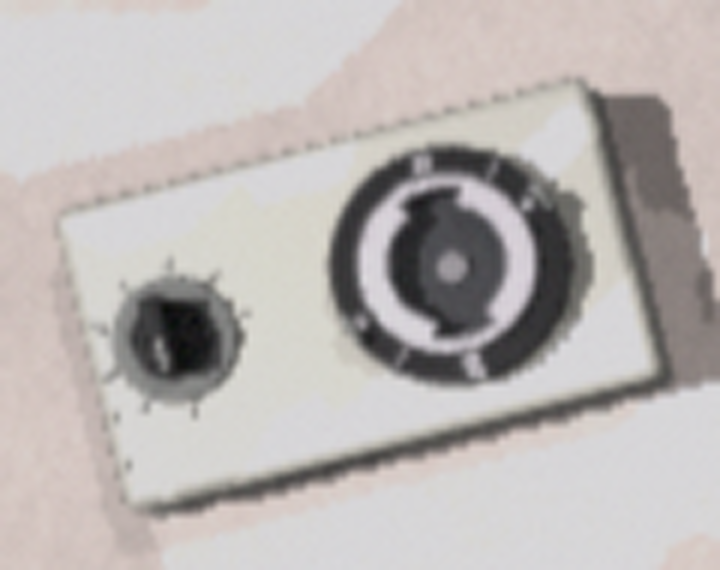

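View pics/k2scene.png

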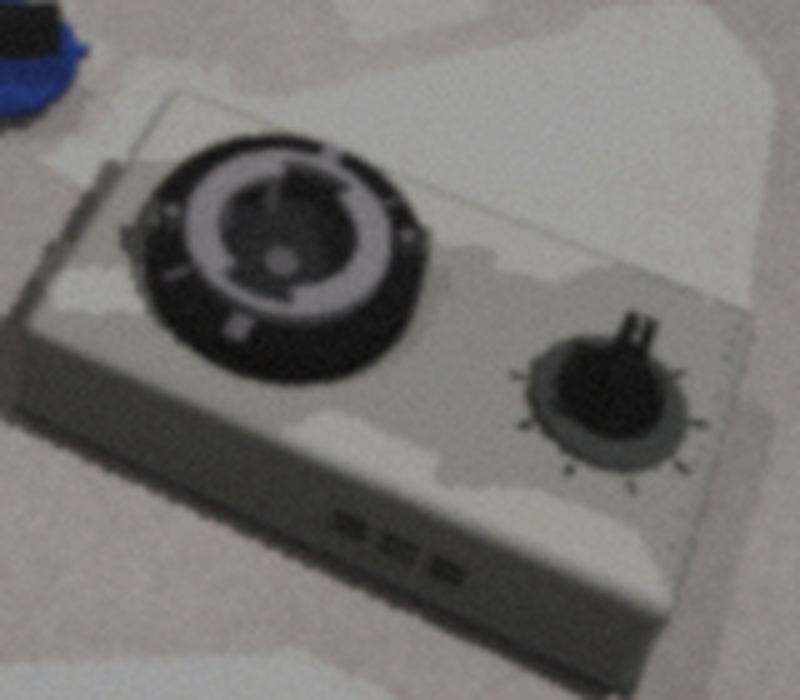

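The dash now points to the mill's -x and the bar sits at about 14°, so the knob is off. On to the lid.

move_arm(
  deltas=[
    {"x": -0.0675, "y": 0.01, "z": 0.0, "ax": 0, "ay": 0, "az": 0.15, "fingers": 0.8},
    {"x": -0.0675, "y": 0.01, "z": 0.0, "ax": 0, "ay": 0, "az": 0.3, "fingers": 0.8},
    {"x": -0.0675, "y": 0.01, "z": 0.03, "ax": 0, "ay": 0, "az": 0.45, "fingers": 0.8},
    {"x": -0.0675, "y": 0.01, "z": 0.06, "ax": 0, "ay": 0, "az": 0.6, "fingers": 0.8},
    {"x": -0.0675, "y": 0.01, "z": 0.08, "ax": 0, "ay": 0, "az": 0.75, "fingers": 0.8},
    {"x": -0.0675, "y": 0.01, "z": 0.1, "ax": 0, "ay": 0, "az": 0.88, "fingers": 0.8},
    {"x": -0.0675, "y": 0.01, "z": 0.12, "ax": 0, "ay": 0, "az": 0.88, "fingers": 0.8},
    {"x": -0.0675, "y": 0.01, "z": 0.12, "ax": 0, "ay": 0, "az": 0.88, "fingers": 0.8},
    {"x": -0.0675, "y": 0.01, "z": 0.12, "ax": 0, "ay": 0, "az": 0.88, "fingers": 0.8},
  ],
)

```text
time: 8.6
position: [560.6, -233.2, 118.0]
tool_rot: [[0.69, 0.724, -0.001], [0.724, -0.69, -0.0], [-0.001, -0.001, -1.0]]
ft_force: [0.1, -0.2, -0.6]
gripper_width: 69.6
```

Run:
```python
from h import *
go([560.8,-235.4,51],46)
for n in ("top","scene"):
    p,d=vision.grab_frame(n)
    b=[(270,140,370,230),(150,110,260,220)][n=="scene"]
    cv2.imwrite(f"pics/l1{n}.png",cv2.resize(p[b[1]:b[3],b[0]:b[2],::-1],None,fx=5,fy=5,interpolation=cv2.INTER_CUBIC))
```

```text
t 8.6 pos [ 560.6 -233.2  118. ] yaw 46.39 F [ 0.1 -0.2 -0.6] T [-0.08 -0.07  0.01] w 69.6 j [-0.58  0.66  1.58 -0.    0.9   0.18]
x -0.0014 y 0.0017 z 0.0670 az 0.0068 (tilt [-0.0009  0.0009  0.    ])
```

View pics/l1scene.png

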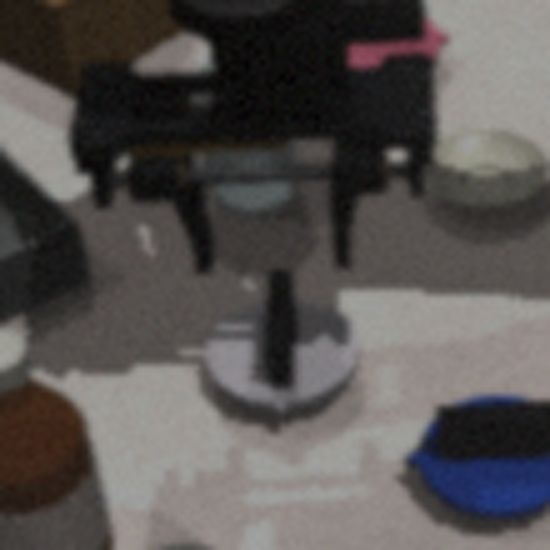

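The jaws straddle the bar of the aluminium lid. I descend and grip.

move_arm(
  deltas=[
    {"x": -0.0014, "y": 0.0017, "z": 0.03, "ax": 0, "ay": 0, "az": 0.006, "fingers": 0.8},
    {"x": -0.0014, "y": 0.0017, "z": 0.055, "ax": 0, "ay": 0, "az": 0.006, "fingers": 0.7},
    {"x": -0.0014, "y": 0.0017, "z": 0.066, "ax": 0, "ay": 0, "az": 0.006, "fingers": 0.5},
    {"x": -0.0014, "y": 0.0017, "z": 0.066, "ax": 0, "ay": 0, "az": 0.006, "fingers": 0.05},
    {"x": -0.0014, "y": 0.0017, "z": 0.066, "ax": 0, "ay": 0, "az": 0.006, "fingers": 0.05},
    {"x": -0.0014, "y": 0.0017, "z": 0.066, "ax": 0, "ay": 0, "az": 0.006, "fingers": 0.05},
    {"x": -0.0014, "y": 0.0017, "z": 0.066, "ax": 0, "ay": 0, "az": 0.006, "fingers": 0.05},
    {"x": -0.0014, "y": 0.0017, "z": 0.066, "ax": 0, "ay": 0, "az": 0.006, "fingers": 0.05},
    {"x": -0.0014, "y": 0.0017, "z": 0.066, "ax": 0, "ay": 0, "az": 0.006, "fingers": 0.05},
    {"x": -0.0014, "y": 0.0017, "z": 0.066, "ax": 0, "ay": 0, "az": 0.006, "fingers": 0.05},
    {"x": -0.0014, "y": 0.0017, "z": 0.066, "ax": 0, "ay": 0, "az": 0.006, "fingers": 0.05},
  ],
  grip_force=30,
)

```text
time: 9.8
position: [560.8, -236.4, 52.5]
tool_rot: [[0.696, 0.718, -0.0], [0.718, -0.696, -0.001], [-0.001, 0.0, -1.0]]
ft_force: [-0.2, 0.1, 3.6]
gripper_width: 13.8
```

Run:
```python
from h import *
go([560.8,-235.4,210],46)
```

```text
t 9.8 pos [ 560.8 -236.4   52.5] yaw 45.88 F [-0.2  0.1  3.6] T [ 0.03  0.06 -0.05] w 13.8 j [-0.58  0.76  1.61 -0.    0.77  0.19]
x 0.0006 y -0.0007 z -0.1575 az -0.0020 (tilt [ 0.0004  0.0009 -0.    ])
```

move_arm(
  deltas=[
    {"x": 0, "y": 0, "z": -0.02, "ax": 0, "ay": 0, "az": 0, "fingers": 0.05},
    {"x": 0, "y": 0, "z": -0.06, "ax": 0, "ay": 0, "az": 0, "fingers": 0.05},
    {"x": 0, "y": 0, "z": -0.1, "ax": 0, "ay": 0, "az": 0, "fingers": 0.05},
    {"x": 0, "y": 0, "z": -0.14, "ax": 0, "ay": 0, "az": 0, "fingers": 0.05},
    {"x": 0, "y": 0, "z": -0.16, "ax": 0, "ay": 0, "az": 0, "fingers": 0.05},
    {"x": 0, "y": 0, "z": -0.16, "ax": 0, "ay": 0, "az": 0, "fingers": 0.05},
    {"x": 0, "y": 0, "z": -0.16, "ax": 0, "ay": 0, "az": 0, "fingers": 0.05},
  ],
)

```text
time: 10.5
position: [560.0, -235.8, 210.9]
tool_rot: [[0.696, 0.718, -0.002], [0.718, -0.696, 0.0], [-0.001, -0.002, -1.0]]
ft_force: [-0.5, 0.7, -1.8]
gripper_width: 13.7
```

Run:
```python
from h import *
go([590.9,149.5,210],14.1)
D=[]
for n in ("top","scene"):
    p,d=vision.grab_frame(n); np.savez(n+"3.npz",p=p,d=d)
    b=[(270,140,370,230),(150,90,280,220)][n=="scene"]
    cv2.imwrite(f"pics/l2{n}.png",cv2.resize(p[b[1]:b[3],b[0]:b[2],::-1],None,fx=5,fy=5,interpolation=cv2.INTER_CUBIC))
```

```text
t 10.5 pos [ 560.  -235.8  210.9] yaw 45.88 F [-0.5  0.7 -1.8] T [-0.02 -0.03  0.02] w 13.7 j [-0.58  0.54  1.51 -0.    1.1   0.19]
x 0.2981 y -0.2460 z 0.0010 az 0.5547 (tilt [-0.002   0.0014  0.    ])
```

View pics/l2scene.png

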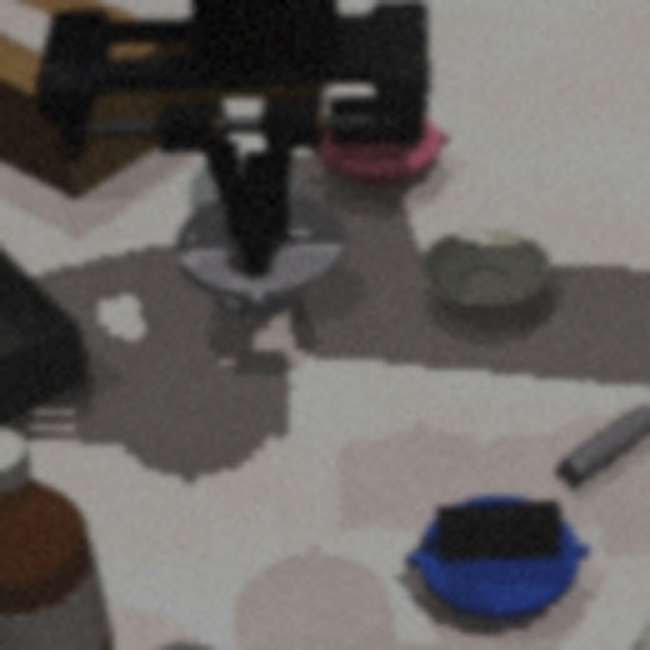

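move_arm(
  deltas=[
    {"x": 0.03, "y": -0.025, "z": 0, "ax": 0, "ay": 0, "az": 0.06, "fingers": 0.05},
    {"x": 0.06, "y": -0.049, "z": 0, "ax": 0, "ay": 0, "az": 0.12, "fingers": 0.05},
    {"x": 0.09, "y": -0.074, "z": 0, "ax": 0, "ay": 0, "az": 0.18, "fingers": 0.05},
    {"x": 0.12, "y": -0.098, "z": 0, "ax": 0, "ay": 0, "az": 0.24, "fingers": 0.05},
    {"x": 0.15, "y": -0.123, "z": 0, "ax": 0, "ay": 0, "az": 0.3, "fingers": 0.05},
    {"x": 0.18, "y": -0.147, "z": 0, "ax": 0, "ay": 0, "az": 0.36, "fingers": 0.05},
    {"x": 0.21, "y": -0.172, "z": 0, "ax": 0, "ay": 0, "az": 0.42, "fingers": 0.05},
    {"x": 0.24, "y": -0.197, "z": 0, "ax": 0, "ay": 0, "az": 0.48, "fingers": 0.05},
    {"x": 0.265, "y": -0.22, "z": 0, "ax": 0, "ay": 0, "az": 0.53, "fingers": 0.05},
    {"x": 0.285, "y": -0.236, "z": 0, "ax": 0, "ay": 0, "az": 0.55, "fingers": 0.05},
    {"x": 0.298, "y": -0.246, "z": 0, "ax": 0, "ay": 0, "az": 0.555, "fingers": 0.05},
    {"x": 0.298, "y": -0.246, "z": 0, "ax": 0, "ay": 0, "az": 0.555, "fingers": 0.05},
  ],
)

```text
time: 11.8
position: [590.4, 151.2, 209.3]
tool_rot: [[0.969, 0.246, -0.005], [0.246, -0.969, -0.0], [-0.005, -0.001, -1.0]]
ft_force: [0.4, 0.1, -2.0]
gripper_width: 13.8
```

move_arm(
  deltas=[
    {"x": 0, "y": 0, "z": 0, "ax": 0, "ay": 0, "az": 0, "fingers": 0.05},
    {"x": 0, "y": 0, "z": 0, "ax": 0, "ay": 0, "az": 0, "fingers": 0.05},
  ],
)

```text
time: 12.0
position: [591.2, 147.9, 210.7]
tool_rot: [[0.97, 0.243, -0.003], [0.243, -0.97, -0.001], [-0.003, 0.0, -1.0]]
ft_force: [0.3, -0.5, -2.9]
gripper_width: 14.2
```

Run:
```python
from h import *
go([590.9,149.5,210],14.1)
D=[]
for n in ("top","scene"):
    p,d=vision.grab_frame(n); np.savez(n+"4.npz",p=p,d=d)
    b=[(120,100,260,230),(230,120,410,320)][n=="scene"]
    f=5 if n=="top" else 3
    cv2.imwrite(f"pics/m1{n}.png",cv2.resize(p[b[1]:b[3],b[0]:b[2],::-1],None,fx=f,fy=f,interpolation=cv2.INTER_CUBIC))
    P=cloud(n,d); s=(d>0)&(abs(P[...,2]-186)<6)&(np.hypot(P[...,0]-591,P[...,1]-150)<65)&(p.astype(int).sum(-1)>200)
    q=P[s];
    if len(q): print(n,s.sum(),np.median(q[:,2]),q[:,:2].mean(0),cv2.minEnclosingCircle(q[:,:2].astype(np.float32)),np.percentile(q[:,:2],[0,100],axis=0))
```

```text
t 12.0 pos [591.2 147.9 210.7] yaw 14.04 F [ 0.3 -0.5 -2.9] T [ 0.01  0.01 -0.03] w 14.2 j [ 0.06  0.54  1.5  -0.    1.1   1.39]
x 0.0001 y -0.0016 z 0.0007 az -0.0011 (tilt [ 0.0005  0.0032 -0.    ])
top 59 183.2756330991208 [587.82984413 119.18572203] ((588.4407348632812, 143.9060821533203), 45.0546875) [[550.15891315 104.30777434]
 [626.537351   171.33252556]]
scene 291 184.4935870428507 [609.13253661 157.17447949] ((594.0424194335938, 148.54600524902344), 49.05973434448242) [[549.7592416  101.21729143]
 [641.8138693  192.40070921]]
```

View pics/m1scene.png

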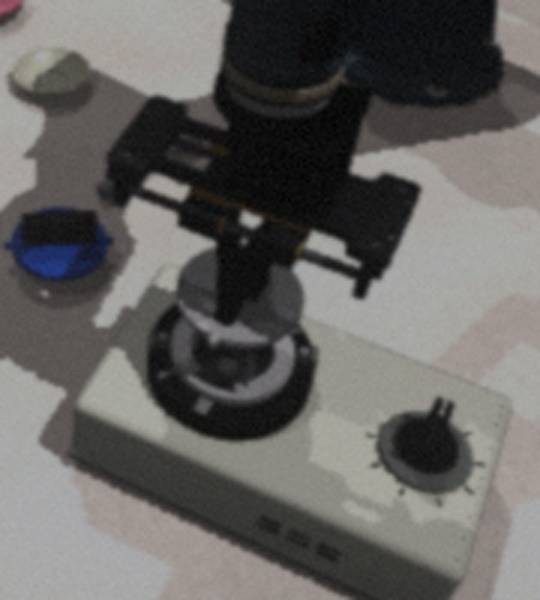

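View pics/m1top.png

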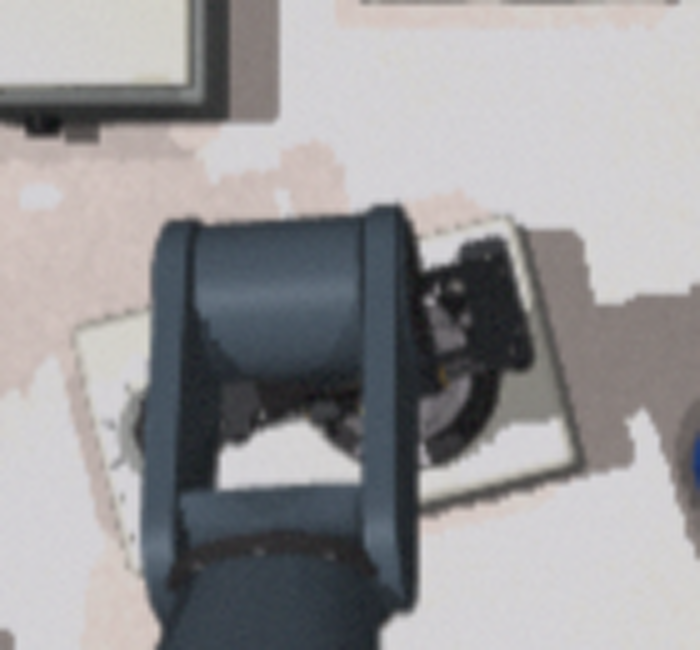

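move_arm(
  deltas=[
    {"x": 0, "y": -0.0016, "z": 0.015, "ax": 0, "ay": 0, "az": 0, "fingers": 0.05},
    {"x": 0, "y": -0.0016, "z": 0.03, "ax": 0, "ay": 0.003, "az": 0, "fingers": 0.05},
    {"x": 0, "y": -0.0016, "z": 0.036, "ax": 0, "ay": 0.003, "az": 0, "fingers": 0.05},
    {"x": 0, "y": -0.0016, "z": 0.036, "ax": 0, "ay": 0.003, "az": 0, "fingers": 0.05},
    {"x": 0, "y": -0.0016, "z": 0.036, "ax": 0, "ay": 0.003, "az": 0, "fingers": 0.05},
  ],
)

```text
time: 12.6
position: [591.7, 150.1, 176.2]
tool_rot: [[0.97, 0.243, 0.003], [0.243, -0.97, 0.0], [0.003, 0.001, -1.0]]
ft_force: [0.5, 0.2, -1.8]
gripper_width: 14.1
```

Run:
```python
from h import *
go([590.9,149.5,152],14.1)
```

```text
t 12.6 pos [591.7 150.1 176.2] yaw 14.05 F [ 0.5  0.2 -1.8] T [ 0.01  0.01 -0.04] w 14.1 j [ 0.07  0.59  1.53 -0.    1.02  1.39]
x -0.0010 y 0.0004 z 0.0242 az -0.0009 (tilt [ 0.0006 -0.0028  0.    ])
```

move_arm(
  deltas=[
    {"x": -0.001, "y": 0.0004, "z": 0.004, "ax": 0, "ay": -0.003, "az": 0, "fingers": 0.05},
    {"x": -0.001, "y": 0.0004, "z": 0.008, "ax": 0, "ay": -0.003, "az": 0, "fingers": 0.05},
    {"x": -0.001, "y": 0.0004, "z": 0.012, "ax": 0, "ay": -0.003, "az": 0, "fingers": 0.05},
    {"x": -0.001, "y": 0.0004, "z": 0.014, "ax": 0, "ay": -0.003, "az": 0, "fingers": 0.05},
    {"x": -0.001, "y": 0.0004, "z": 0.014, "ax": 0, "ay": -0.003, "az": 0, "fingers": 0.05},
  ],
)

```text
time: 13.1
position: [590.1, 149.9, 161.3]
tool_rot: [[0.97, 0.243, -0.002], [0.243, -0.97, -0.001], [-0.002, 0.0, -1.0]]
ft_force: [0.0, 1.0, -3.7]
gripper_width: 13.9
```

Run:
```python
from h import *
go([590.9,149.5,152],14.1)
```

```text
t 13.1 pos [590.1 149.9 161.3] yaw 14.09 F [ 0.   1.  -3.7] T [ 0.03 -0.03 -0.01] w 13.9 j [ 0.07  0.6   1.55 -0.    0.99  1.39]
x 0.0007 y 0.0005 z 0.0093 az -0.0002 (tilt [ 0.0002  0.0019 -0.    ])
```

move_arm(
  deltas=[
    {"x": 0.0005, "y": 0.0003, "z": 0.003, "ax": 0, "ay": 0.001, "az": 0, "fingers": 0.05},
    {"x": 0.0005, "y": 0.0003, "z": 0.006, "ax": 0, "ay": 0.001, "az": 0, "fingers": 0.05},
    {"x": 0.0005, "y": 0.0003, "z": 0.009, "ax": 0, "ay": 0.001, "az": 0, "fingers": 0.05},
    {"x": 0.0005, "y": 0.0003, "z": 0.01, "ax": 0, "ay": 0.001, "az": 0, "fingers": 0.05},
    {"x": 0.0005, "y": 0.0003, "z": 0.01, "ax": 0, "ay": 0.001, "az": 0, "fingers": 0.05},
  ],
)

```text
time: 13.6
position: [591.1, 149.7, 152.5]
tool_rot: [[0.97, 0.243, 0.001], [0.243, -0.97, -0.0], [0.001, 0.001, -1.0]]
ft_force: [-0.6, 0.0, 4.0]
gripper_width: 14.0
```

Run:
```python
from h import *
go([590.9,149.5,152],14.1)
```

```text
t 13.6 pos [591.1 149.7 152.5] yaw 14.09 F [-0.6  0.   4. ] T [ 0.03  0.26 -0.04] w 14.0 j [ 0.07  0.62  1.55 -0.    0.97  1.39]
x -0.0002 y 0.0001 z 0.0005 az -0.0002 (tilt [ 0.0005 -0.0006  0.    ])
```

Upward contact at 152.5 mm matches the seated height, since the grip was at 52.5 mm above the lid's origin. I press 1 mm more and check by camera.

move_arm(
  deltas=[
    {"x": 0, "y": 0, "z": 0.001, "ax": 0, "ay": 0, "az": 0, "fingers": 0.05},
    {"x": 0, "y": 0, "z": 0.001, "ax": 0, "ay": 0, "az": 0, "fingers": 0.05},
  ],
)

```text
time: 13.8
position: [591.1, 149.7, 152.4]
tool_rot: [[0.97, 0.243, 0.001], [0.243, -0.97, -0.0], [0.001, 0.001, -1.0]]
ft_force: [-3.0, 0.2, 8.4]
gripper_width: 13.8
```

Run:
```python
from h import *
go([590.9,149.5,152],14.1-40)
for n in ("scene",):
    p,d=vision.grab_frame(n); np.savez(n+"5.npz",p=p,d=d)
    b=(230,120,410,320)
    cv2.imwrite(f"pics/n1{n}.png",cv2.resize(p[200:290,255:365,::-1],None,fx=7,fy=6.6,interpolation=cv2.INTER_CUBIC))
    P=cloud(n,d); s=(d>0)&(abs(P[...,2]-126)<5)&(np.hypot(P[...,0]-591,P[...,1]-150)<56)&(p.astype(int).sum(-1)>200)
    q=P[s];print(s.sum(),np.median(q[:,2]),np.percentile(q[:,:2],[0,100],axis=0))
    A=np.c_[q[:,:2]-[591,149.5],np.ones(len(q))];print(np.linalg.lstsq(A,q[:,2],rcond=None)[0])
```

```text
t 13.8 pos [591.1 149.7 152.4] yaw 14.09 F [-3.   0.2  8.4] T [-0.08  0.65 -0.01] w 13.8 j [ 0.07  0.62  1.55 -0.    0.97  1.39]
x -0.0003 y 0.0001 z 0.0004 az 0.6980 (tilt [ 0.0006 -0.001   0.    ])
196 126.08335068545648 [[565.48876377 122.3805207 ]
 [642.94792645 190.04318937]]
[-5.29037076e-03 -3.07225671e-03  1.26115155e+02]
```

View pics/n1scene.png

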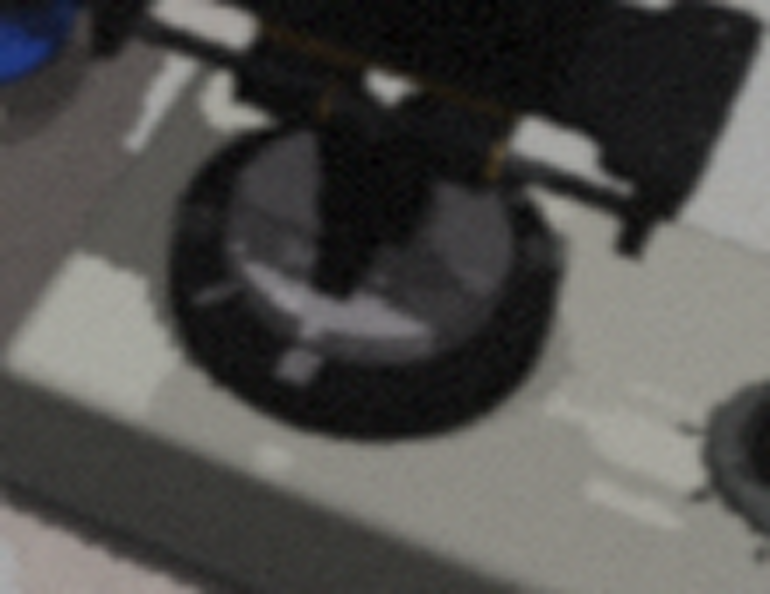

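The disc top is at 126 mm and level, and the tip is at the wide notch rib, so the lid is home. I twist 40° clockwise.

move_arm(
  deltas=[
    {"x": 0, "y": 0, "z": -0.0005, "ax": 0, "ay": 0, "az": 0.07, "fingers": 0.05},
    {"x": 0, "y": 0, "z": -0.0005, "ax": 0, "ay": 0, "az": 0.14, "fingers": 0.05},
    {"x": 0, "y": 0, "z": -0.0005, "ax": 0, "ay": 0, "az": 0.21, "fingers": 0.05},
    {"x": 0, "y": 0, "z": -0.0005, "ax": 0, "ay": 0, "az": 0.28, "fingers": 0.05},
    {"x": 0, "y": 0, "z": -0.0005, "ax": 0, "ay": 0, "az": 0.35, "fingers": 0.05},
    {"x": 0, "y": 0, "z": -0.0005, "ax": 0, "ay": 0, "az": 0.35, "fingers": 0.05},
  ],
)

```text
time: 14.45
position: [592.0, 149.5, 152.4]
tool_rot: [[0.995, -0.104, 0.003], [-0.104, -0.995, -0.0], [0.003, 0.0, -1.0]]
ft_force: [-0.9, 0.4, 5.2]
gripper_width: 14.0
```

Run:
```python
from h import *
go([590.9,149.5,152],14.1-40)
```

```text
t 14.45 pos [592.  149.5 152.4] yaw -5.99 F [-0.9  0.4  5.2] T [-0.05  0.22 -0.07] w 14.0 j [ 0.06  0.62  1.55 -0.    0.97  1.74]
x -0.0010 y 0.0001 z 0.0004 az 0.3474 (tilt [ 0.0002 -0.0029  0.    ])
```

move_arm(
  deltas=[
    {"x": -0.0003, "y": 0, "z": 0, "ax": 0, "ay": -0.001, "az": 0.07, "fingers": 0.05},
    {"x": -0.0005, "y": 0, "z": 0, "ax": 0, "ay": -0.002, "az": 0.14, "fingers": 0.05},
    {"x": -0.0005, "y": 0, "z": 0, "ax": 0, "ay": -0.002, "az": 0.21, "fingers": 0.05},
    {"x": -0.0005, "y": 0, "z": 0, "ax": 0, "ay": -0.002, "az": 0.28, "fingers": 0.05},
    {"x": -0.0005, "y": 0, "z": 0, "ax": 0, "ay": -0.002, "az": 0.347, "fingers": 0.05},
    {"x": -0.0005, "y": 0, "z": 0, "ax": 0, "ay": -0.002, "az": 0.347, "fingers": 0.05},
    {"x": -0.0005, "y": 0, "z": 0, "ax": 0, "ay": -0.002, "az": 0.347, "fingers": 0.05},
    {"x": -0.0005, "y": 0, "z": 0, "ax": 0, "ay": -0.002, "az": 0.347, "fingers": 0.05},
    {"x": -0.0005, "y": 0, "z": 0, "ax": 0, "ay": -0.002, "az": 0.347, "fingers": 0.05},
  ],
)

```text
time: 15.35
position: [591.7, 149.8, 152.5]
tool_rot: [[0.9, -0.436, 0.002], [-0.436, -0.9, 0.001], [0.001, -0.001, -1.0]]
ft_force: [0.6, -0.7, 5.9]
gripper_width: 13.8
```

Run:
```python
from h import *
go([590.9,149.5,152],14.1-40)
for n in ("scene",):
    p,d=vision.grab_frame(n); np.savez(n+"6.npz",p=p,d=d)
    cv2.imwrite(f"pics/o1{n}.png",cv2.resize(p[200:290,255:400,::-1],None,fx=5.5,fy=5.5,interpolation=cv2.INTER_CUBIC))
    P=cloud(n,d); s=(d>0)&(abs(P[...,2]-126)<5)&(np.hypot(P[...,0]-591,P[...,1]-150)<56)&(p.astype(int).sum(-1)>200)
    q=P[s];print(s.sum(),np.median(q[:,2]));A=np.c_[q[:,:2]-[591,149.5],np.ones(len(q))];print(np.linalg.lstsq(A,q[:,2],rcond=None)[0])
    a=np.radians(14.1-40)
    for r in (51,-51): print("expected tip px",proj(n,[590.9+r*np.cos(a),149.5+r*np.sin(a),126])-[255,200])
    s=(d>0)&(P[...,2]>127)&(P[...,2]<142)&(np.hypot(P[...,0]-553,P[...,1]-300)<30);q=P[s]
    print("knob",cv2.minAreaRect(q[:,:2].astype(np.float32)))
```

```text
t 15.35 pos [591.7 149.8 152.5] yaw -25.82 F [ 0.6 -0.7  5.9] T [ 0.04  0.12 -0.09] w 13.8 j [0.06 0.62 1.55 0.   0.97 2.09]
x -0.0006 y 0.0007 z 0.0005 az 0.0014 (tilt [-0.0013 -0.0012  0.    ])
8 125.90891617733271
[-5.93586329e-02  2.69106401e-02  1.25758265e+02]
expected tip px [[32.23234135 40.81019362]]
expected tip px [[72.01944684 27.62116416]]
knob ((553.5618896484375, 299.5130310058594), (42.4633903503418, 13.791208267211914), 14.304183006286621)
```

View pics/o1scene.png

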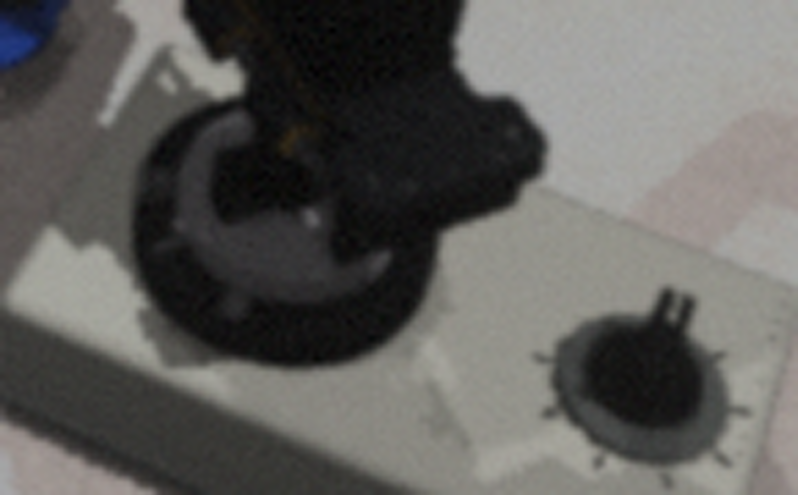

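The tip, at crop pixel (177,224), meets the thin half-way mark beside it and lands where I predicted. The knob still sits at about 14°, in line with the mill's x. Everything is still, so I hand in.

```bash
python3 -c "
from h import *
from workcell import workorder
s=arm.get_state();print(s['gripper_width'],np.abs(s['qvel']).max())
print(workorder.hand_in())"
```

```text
13.933288508006443 0.0017236714948500468
the job is handed in; nothing more can be done
None
```

The job is handed in at about 15.4 s, well inside the 58 s limit. No verdict came back, so the points below are my own last checks.

- **Knob:** I turned it anticlockwise until it hit the off stop, where the reaction torque changed sign, and let go. The scene camera then showed its bar at 14.1° and, just before hand-in, 14.3°, against the mill's x at about 14.1°. An earlier top-camera reading of the bar was rougher, at 15 to 17.5°.
- **Lid seated:** I lifted the aluminium lid (not the blue or pink one) and lowered it through the notches. Its disc top measured 126 mm and level, which is the home height, with a tip at the wide notch rib.
- **Twist:** I turned it 39.9° clockwise by the tool's own reading. The visible tip met the thin half-way mark, at the predicted pixel.
- **Holding:** The lid is still gripped, with the jaws at 13.9 mm on the 14 mm bar and 30 N commanded. There was about 6 N of upward contact force, and the joints were at rest.

After the twist the gripper hid most of the disc, with only 8 usable pixels. The disc still read 125.9 mm high, but its tilt could not be measured at that point. I did not re-measure the bystanders at the end; nothing in the forces or pictures suggested contact with them.

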